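# Tip the grinding balls off the drainer board and tray the stamping discs

## Task

Rinsed grinding balls and flat stamping discs are mixed on the spring-loaded tipping board. Press the orange paddle down gently until the board rests on its stop, without forcing it, and hold it there until all three balls have rolled into the clear tote while both discs stay on the board; then ease the board slowly back up to level, not letting it snap back. Finally put both blue discs in the grey tray, and leave the jar, cup and brush where they are.

Things in the scene. Friction and masses are not known exactly. Their poses are not given: they have to be found in the camera images.
- stand: fixed wooden stand carrying the tipping board, tote and stop; origin on the work surface under the board's middle. +x points roughly away from the robot, to the pouring edge and tote; y along the pivot; z up. Two cheeks 135 mm either side in y, 135 mm high, carry the pivot: a level axis along y, 125 mm above the work surface.
- board (a joint): board angle, rad: 0 = level, growing as the +x (pouring) edge sinks. A spring resists with 0.54 N m plus 1.2 N m per rad (about 6 N on the paddle at first, 11 N at the bottom) and snaps it back if let go. It meets a stop screw anywhere from 0.24 to 0.38 rad, set anew each time: find it by feel. Balls roll from 0.12 to 0.22 rad on; discs slide only beyond 0.44.
- deck (a point): middle of the grey deck's upper face, above the pivot; tilts with the board; x to the pouring edge, y along the pivot, z out of the deck. Deck 260 mm (x) by 224 mm (y) between wooden rails 12 to 14 mm wide that stand 18 mm above it at the back (-x) and both sides; the +x edge is open. Upper face 131 mm above the work surface when level.
- paddle (a point): centre of the upper face of the orange press paddle, 60 x 60 mm and 6 mm thick, flush with the deck, sticking out of the board's -y side near the pouring edge; it lies 85 mm in +x from the pivot and 155 mm to -y, moves with the board, x and y as for the deck. Its inner 5 mm is covered by the side rail.
- stop_block: steel block 30 x 50 x 40 mm under the board, fixed to the stand 85 mm in +x of its origin, with the adjustable stop screw (14 mm thick, set height not shown) standing on it; origin at the middle of the block's underside.
- tote: clear plastic tote with white rim, 200 (x) x 250 (y) x 60 mm, walls 4 mm, far wall 110 mm high, fixed to the stand with its middle 215 mm in +x of the stand's origin, below the pouring edge; origin at the middle of its underside, axes as the stand.
- tray: grey open tray, fixed, 160 (x) x 150 (y) x 45 mm high, walls and floor 5 mm; origin at the middle of its underside, z up. Stands to the left or right of the board.
- jar: bystander: blue jar, 60 mm across, 85 mm high; origin under its middle
- cup: bystander: white cup, 72 mm across, 80 mm high; origin under its middle
- brush: bystander: brush lying flat; origin under its middle
- ball1_center (a point): centre of a white ceramic grinding ball, 24 mm across, about 22 g; it starts on the deck
- ball2_center (a point): centre of a white ceramic grinding ball, 24 mm across, about 22 g; it starts on the deck
- ball3_center (a point): centre of a white ceramic grinding ball, 24 mm across, about 22 g; it starts on the deck
- disc1: dark blue flat stamping disc, 44 mm across and 12 mm thick, about 30 g, lying flat on the deck; origin at the middle of its underside
- disc2: light blue flat stamping disc, 44 mm across and 12 mm thick, about 30 g, lying flat on the deck; origin at the middle of its underside
Mind the look-alikes: they are no part of the job. What is shaped like the disc2 but pink is not meant. Leave any yellow look-alike of the disc1 alone.

How it is judged:
By the outcome, as a careful person would: the job done as asked, in the order asked, and still so for the second after the job is handed in, with the robot touching nothing.
It also fails if it takes over 69 s, if anything falls off the work surface, if the arm or the gripper's body presses on something with over 40 N, if the wrist force passes 120 N, or if a joint passes its speed limit or range.

## Robot

A 7-joint arm with a two-finger parallel gripper is mounted at the origin on the work surface. World frame = base frame: x ahead of the robot, y to its left, z up, the work surface at z = 0. Lengths are in m, angles in rad, forces in N, time in s.
With the tool pointing down it reaches from about 0.425 to 0.875 m from the base axis. Payload 8.4 kg.
Tool frame: the origin (TCP) lies at the very end of the fingers, on their centre line; the grasp point (between the pads) lies arm.hold_point_z behind it (arm.hold_point_z is the distance from the TCP to the grasp point, in m); z points along the fingers, y is the direction in which the jaws open and shut (so a half turn about z gives the same grasp; the last joint's range is limited). The gripper opens to 87 mm and grips with 3 to 60 N. Pads are 19 mm wide; open, the fingers measure 117 mm over their backs; the gripper's body (75 mm by 190 mm) begins 51 mm behind the grasp point.
Start: joints at [-1.256, 0.333, 0.04, 1.465, -0.013, 1.343, -0.059], TCP at [0.261, 0.595, 0.223] pointing down, gripper open.
Joint ranges: [-2.58, 2.58], [-0.38, 2.09], [-1.3, 1.39], [0.25, 2.4], [-1.5, 4.64], [0.08, 2.09], [-2.65, 2.65]. Speed limits (rad/s): [2.22, 2.22, 2.79, 2.79, 3.14, 3.14, 3.14].

## Interface

Orientations are given as a unit quaternion [x, y, z, w].
In Python, from bench import arm gives the robot as it stands.
- The arm moves only by the tool servo_tool, never from a script. Its argument "commands" is a list of rows, each a list of 7 numbers: the shift along the tool's x, y, z in m, then the turn, a rotation vector about the tool's x, y, z in degrees, then the finger opening in m, from 0 to 0.087. A call has 1 to 20 rows; each row is the pose to reach, as a shift and turn from the pose commanded when the call began, along the tool's axes at that moment; what a row does not reach only later rows make up. A row lasts 1/12 s, in which the tool goes at most 41.7 mm and 7.16 degrees, less where a joint would pass 70% of its speed; a pose out of reach is approached as far as the arm can. A call with a gripper value outside its range is refused whole. The fingers move at their own pace and stop on an object; "squeeze" is the grip in N (left out, the last holds). Time passes only in rows, so rows that repeat a pose let the fingers close. It gives the time, the measured TCP pose, the force and the opening at its end, in the units of the state.
- arm.sense(): the state, without advancing time (a new reading comes with each control period).
- arm.camera(name): name is "scene" or "top" or "wrist"; returns the picture (384x512x3 uint8, red, green, blue); there is no depth.
- arm.camera_info(name): a dict with "camera_matrix" (3x3 intrinsics, pixels), "dist" ([k1, k2, p1, p2, k3] as OpenCV has them; the pictures are not rectified), "R" (3x3) and "t" (3): a world point X has camera coordinates R X + t. Camera axes: x right, y down, z forward; pixel columns grow to the right and rows downward; lengths in m; the calibration is good to about 2 mm. A picture is of the moment at which its call begins: read the wrist's pose just before it. camera_info takes no time and is no camera call; for the wrist camera it gives the pose at the moment of the call.
- arm.hand_in(): hands the job in, once; it reports no verdict.
The state is a dict: "time_s": time; "qpos": joint angles; "joint_velocities": joint speeds; "joint_efforts": joint torques, N m; "eef_pos": TCP position; "tcp_rot": TCP orientation; "ft_force": force on the tool from outside, world axes, zero at the start; "torque": the same for the moment, N m; "width": finger opening in m.
Only numpy, scipy, OpenCV 4.12 (cv2) and the standard library are available. Lean on these libraries where they do the work, as an engineer would, in place of code of your own. Each camera call takes 0.05 s, during which the arm holds its last target. There are 200 camera calls.

## Working session

There is one attempt and no reset: what is moved stays moved. The work goes in short steps, Python scripts to look and compute and a tool call to move; the robot and the scene stay as the last step left them, time stands still between calls to the robot, and variables do not carry over. Pictures are saved under pics/ and viewed, about 8 in all and at most 12, crops included, and the job is handed in when it is done.

Besides the shell and the picture viewer there is one more tool, called after ">>>" by a JSON object that holds its "method" and its "body". servo_tool: Moves the arm, as the interface text tells. Its arguments: {"type":"object","properties":{"commands":{"type":"array","items":{"type":"array","items":{"type":"number"}}},"squeeze":{"type":"number"}},"required":["commands"]}

```bash
mkdir -p pics; python3 - <<'E'
from bench import arm
import cv2,numpy as np
s=arm.sense();print({k:np.round(v,3) for k,v in s.items()},arm.hold_point_z)
a=arm.camera("scene");b=arm.camera("top")
cv2.imwrite('pics/scene0.png',a[...,::-1]);cv2.imwrite('pics/top0.png',b[...,::-1])
for n in("scene","top","wrist"):
  i=arm.camera_info(n);print(n,{k:np.round(v,3).tolist() for k,v in i.items()})
E
```

```text
{'time_s': np.float64(0.0), 'qpos': array([-1.256,  0.334,  0.04 ,  1.466, -0.013,  1.343, -0.059]), 'joint_velocities': array([ 0.   ,  0.001,  0.   , -0.   ,  0.001,  0.001,  0.   ]), 'joint_efforts': array([-1.0000e-03, -6.5638e+01,  1.3350e+00, -4.0381e+01, -6.0000e-02,
        4.5000e-02,  0.0000e+00]), 'eef_pos': array([0.261, 0.595, 0.222]), 'tcp_rot': array([ 0.205,  0.979, -0.001, -0.   ]), 'ft_force': array([0.551, 0.559, 0.467]), 'torque': array([-0.029,  0.035,  0.038]), 'width': np.float64(0.087)} 0.0187
scene {'camera_matrix': [[448.716, 0.0, 255.767], [0.0, 448.716, 183.01], [0.0, 0.0, 1.0]], 'dist': [-0.082, 0.0, 0.0, 0.0, 0.0], 'R': [[-0.343, 0.939, 0.009], [0.702, 0.262, -0.663], [-0.625, -0.221, -0.749]], 't': [0.189, -0.336, 1.785]}
top {'camera_matrix': [[450.486, 0.0, 248.654], [0.0, 450.486, 188.602], [0.0, 0.0, 1.0]], 'dist': [0.028, 0.0, 0.0, 0.0, 0.0], 'R': [[-0.012, -1.0, 0.028], [-0.989, 0.008, -0.148], [0.147, -0.029, -0.989]], 't': [-0.018, 0.585, 1.21]}
wrist {'camera_matrix': [[269.209, 0.0, 251.431], [0.0, 269.209, 188.148], [0.0, 0.0, 1.0]], 'dist': [0.011, 0.0, 0.0, 0.0, 0.0], 'R': [[0.402, 0.916, -0.003], [0.881, -0.386, 0.275], [0.251, -0.113, -0.961]], 't': [-0.649, -0.035, 0.391]}
```

View pics/top0.png

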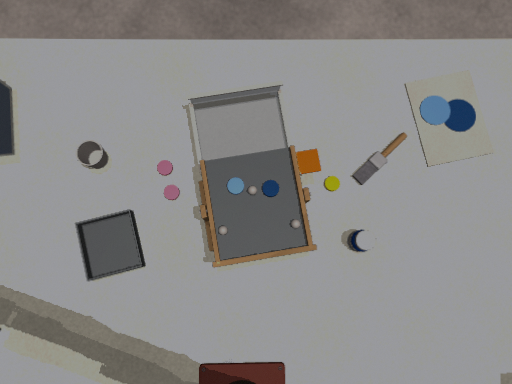

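View pics/scene0.png

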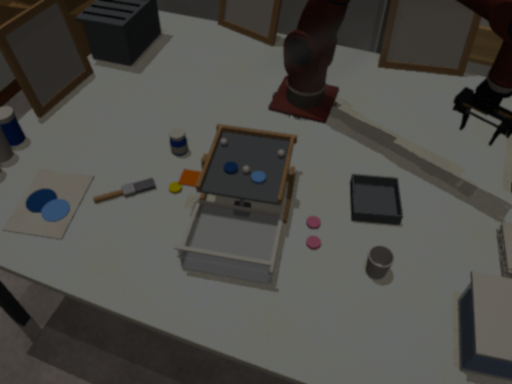

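The top view shows the deck, with the light disc at about (236,186) and the dark disc at (270,188). The balls are at (253,190), (223,230) and (296,224), the paddle at (308,161) and the tray at (111,245). The pink and yellow look-alikes are off the board. The scene view agrees.

```bash
cat > h.py <<'E'
from bench import arm
import cv2,numpy as np
from scipy.spatial.transform import Rotation as Rn
def ray(name,uv,z,info=None):
    i=info or arm.camera_info(name)
    K=np.array(i["camera_matrix"]);R=np.array(i["R"]);t=np.array(i["t"])
    p=cv2.undistortPoints(np.array([[uv]],float),K,np.array(i["dist"]))[0,0]
    d=R.T@[p[0],p[1],1];c=-R.T@t
    return c+d*(z-c[2])/d[2]
def proj(name,X,info=None):
    i=info or arm.camera_info(name)
    return cv2.projectPoints(np.array([X],float),cv2.Rodrigues(np.array(i["R"]))[0],np.array(i["t"]),np.array(i["camera_matrix"]),np.array(i["dist"]))[0][0,0]
def blobs(img,lo,hi,amin=30):
    m=cv2.inRange(cv2.cvtColor(img,cv2.COLOR_RGB2HSV),lo,hi)
    n,l,st,c=cv2.connectedComponentsWithStats(m)
    return [(c[k].round(1).tolist(),int(st[k,4]),cv2.minAreaRect(np.argwhere(l==k)[:,::-1].astype(np.float32))) for k in range(1,n) if st[k,4]>=amin]
def move(dx,ref=None):  # world shift -> tool axes
    return Rn.from_quat(arm.sense()["tcp_rot"]).inv().apply(dx)
E
python3 - <<'E'
from h import *
b=cv2.imread('pics/top0.png')[...,::-1].copy();a=cv2.imread('pics/scene0.png')[...,::-1].copy()
for nm,im in(("top",b),("scene",a)):
  for col,lo,hi,z in(("paddle",(5,200,120),(16,255,255),.131),("blue",(95,120,50),(125,255,255),.143)):
    for c,n,r in blobs(im,lo,hi,40): print(nm,col,c,n,np.round(r[1],1),round(r[2],1),ray(nm,c,z).round(4))
for c in((253,190),(223,230),(296,224)): print('ball',ray("top",c,.143).round(3))
print('tray', [ray("top",c,.045).round(3) for c in((78,219),(133,211),(144,262),(89,279))])
# deck corners rail top z .149 outer: back corners
print('back',[ray("top",c,.149).round(3) for c in((216,264),(314,247),(202,164),(293,149))])
print('cup',ray('top',(91,150),.08).round(3),'jar',ray('top',(367,240),.085).round(3))
cv2.imwrite('pics/crop0.png',cv2.resize(b[85:285,70:390],None,fx=2.5,fy=2.5,interpolation=cv2.INTER_CUBIC)[...,::-1])
E
```

```text
top paddle [308.2, 161.1] 438 [21.4 20.7] 80.5 [ 0.643  -0.1784  0.131 ]
top blue [457.0, 113.8] 843 [45.3 30.7] 8.1 [ 0.7651 -0.5744  0.143 ]
top blue [270.1, 187.9] 220 [16.1 15.7] 63.4 [ 0.571  -0.0762  0.143 ]
top blue [355.1, 241.7] 63 [19.5  8.9] 81.0 [ 0.4317 -0.2887  0.143 ]
scene blue [230.4, 166.0] 99 [ 8. 13.] 90.0 [ 0.5696 -0.0758  0.143 ]
scene blue [257.8, 176.9] 136 [11. 13.] 90.0 [0.5823 0.0157 0.143 ]
scene blue [47.4, 204.7] 868 [40.4 27.2] 30.5 [ 0.8874 -0.5006  0.143 ]
ball [ 0.566 -0.032  0.143]
ball [0.465 0.045 0.143]
ball [ 0.478 -0.14   0.143]
tray [array([0.504, 0.44 , 0.045]), array([0.525, 0.293, 0.045]), array([0.387, 0.26 , 0.045]), array([0.344, 0.404, 0.045])]
back [array([0.38 , 0.062, 0.149]), array([ 0.419, -0.183,  0.149]), array([0.633, 0.098, 0.149]), array([ 0.671, -0.137,  0.149])]
cup [0.688 0.402 0.08 ] jar [ 0.438 -0.336  0.085]
```

View pics/crop0.png

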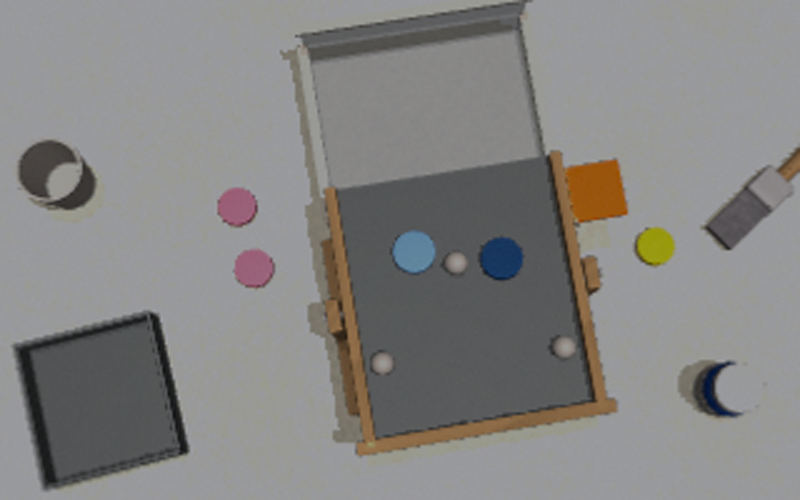

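The crop shows three balls clear of both discs: none has a disc ahead of it on its rolling path. The board is yawed about 9°, with its origin near (0.535,-0.038), and the tray centre is near (0.44,0.35). Next I move above the paddle with the fingers closed and the jaws along board x.

>>> {"method": "servo_tool", "body": {"commands": [[-0.659,-0.555,0.03,0,0,57,0],[-0.659,-0.555,0.03,0,0,57,0],[-0.659,-0.555,0.03,0,0,57,0],[-0.659,-0.555,0.03,0,0,57,0],[-0.659,-0.555,0.03,0,0,57,0],[-0.659,-0.555,0.03,0,0,57,0],[-0.659,-0.555,0.03,0,0,57,0],[-0.659,-0.555,0.03,0,0,57,0],[-0.659,-0.555,0.03,0,0,57,0],[-0.659,-0.555,0.03,0,0,57,0],[-0.659,-0.555,0.03,0,0,57,0],[-0.659,-0.555,0.03,0,0,57,0],[-0.659,-0.555,0.03,0,0,57,0],[-0.659,-0.555,0.03,0,0,57,0],[-0.659,-0.555,0.03,0,0,57,0],[-0.659,-0.555,0.03,0,0,57,0],[-0.659,-0.555,0.03,0,0,57,0],[-0.659,-0.555,0.03,0,0,57,0],[-0.659,-0.555,0.03,0,0,57,0],[-0.659,-0.555,0.03,0,0,57,0]], "squeeze": 20}}

```text
time_s: 1.77
eef_pos: [0.6294, -0.1538, 0.1931]
tcp_rot: [0.647, 0.762, -0.0, -0.0]
ft_force: [1.5, 0.2, 0.6]
width: 0.0004
```

>>> {"method": "servo_tool", "body": {"commands": [[-0.026,0.0095,0,0,0,0,0],[-0.026,0.0095,0.02,0,0,0,0],[-0.026,0.0095,0.04,0,0,0,0],[-0.026,0.0095,0.048,0,0,0,0],[-0.026,0.0095,0.053,0,0,0,0],[-0.026,0.0095,0.055,0,0,0,0],[-0.026,0.0095,0.055,0,0,0,0],[-0.026,0.0095,0.055,0,0,0,0]]}}

```text
time_s: 2.43
eef_pos: [0.643, -0.1761, 0.1397]
tcp_rot: [0.647, 0.762, 0.0, 0.001]
ft_force: [0.0, 0.2, 0.2]
width: 0.0004
```

```bash
python3 - <<'E'
from h import *
s=arm.sense();print(s["eef_pos"],s["ft_force"],s["torque"],s["tcp_rot"])
w=arm.camera_info("wrist")
im=np.hstack([arm.camera("scene")[110:302,140:396],arm.camera("wrist")[::1][96:288,128:384]])
im=cv2.resize(im,(800,300));cv2.imwrite('pics/a1.png',im[...,::-1])
E
```

```text
[ 0.6429559  -0.17608026  0.13965476] [0.038932   0.22554605 0.16036505] [-0.10680827 -0.00192696  0.03523685] [6.47281482e-01 7.62250748e-01 4.22630455e-04 5.48974458e-04]
```

View pics/a1.png

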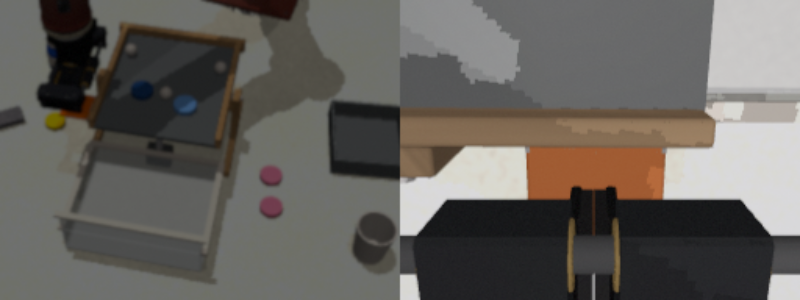

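The fingers are over the paddle and clear of the rail. Now I press slowly to just above the earliest possible stop.

>>> {"method": "servo_tool", "body": {"commands": [[0,0,0.004,0,0,0,0],[0,0,0.007,0,0,0,0],[0,0,0.009,0,0,0,0],[0,0,0.0105,0,0,0,0],[0,0,0.012,0,0,0,0],[0,0,0.0135,0,0,0,0],[0,0,0.015,0,0,0,0],[0,0,0.0165,0,0,0,0],[0,0,0.018,0,0,0,0],[0,0,0.0195,0,0,0,0],[0,0,0.021,0,0,0,0],[0,0,0.0225,0,0,0,0],[0,0,0.024,0,0,0,0],[0,0,0.025,0,0,0,0],[0,0,0.026,0,0,0,0],[0,0,0.026,0,0,0,0]]}}

```text
time_s: 3.87
eef_pos: [0.6424, -0.1765, 0.1136]
tcp_rot: [0.648, 0.762, 0.0, 0.0]
ft_force: [-5.1, 1.4, 12.0]
width: 0.0007
```

>>> {"method": "servo_tool", "body": {"commands": [[0,0,0.001,0,0,0,0],[0,0,0.002,0,0,0,0],[0,0,0.002,0,0,0,0]]}}

```text
time_s: 4.12
eef_pos: [0.6424, -0.1766, 0.1117]
tcp_rot: [0.648, 0.762, 0.0, 0.0]
ft_force: [-4.4, 1.8, 13.3]
width: 0.0006
```

>>> {"method": "servo_tool", "body": {"commands": [[0,0,0.001,0,0,0,0],[0,0,0.002,0,0,0,0],[0,0,0.002,0,0,0,0]]}}

```text
time_s: 4.37
eef_pos: [0.6426, -0.1766, 0.1099]
tcp_rot: [0.648, 0.762, 0.0, 0.0]
ft_force: [-4.3, 1.2, 13.6]
width: 0.0006
```

>>> {"method": "servo_tool", "body": {"commands": [[0,0,0.001,0,0,0,0],[0,0,0.0015,0,0,0,0],[0,0,0.0015,0,0,0,0]]}}

```text
time_s: 4.62
eef_pos: [0.6425, -0.1767, 0.1085]
tcp_rot: [0.648, 0.762, 0.0, 0.0]
ft_force: [-5.6, 1.8, 14.8]
width: 0.0004
```

>>> {"method": "servo_tool", "body": {"commands": [[0,0,0.001,0,0,0,0],[0,0,0.0015,0,0,0,0],[0,0,0.0015,0,0,0,0]]}}

```text
time_s: 4.87
eef_pos: [0.6426, -0.1768, 0.1071]
tcp_rot: [0.648, 0.762, 0.0, 0.0]
ft_force: [-4.4, 0.8, 13.4]
width: 0.0002
```

>>> {"method": "servo_tool", "body": {"commands": [[0,0,0.001,0,0,0,0],[0,0,0.0015,0,0,0,0],[0,0,0.0015,0,0,0,0]]}}

```text
time_s: 5.12
eef_pos: [0.6427, -0.1768, 0.1056]
tcp_rot: [0.648, 0.762, 0.0, 0.0]
ft_force: [-4.7, 0.8, 15.1]
width: 0.0001
```

>>> {"method": "servo_tool", "body": {"commands": [[0,0,0.001,0,0,0,0],[0,0,0.0015,0,0,0,0],[0,0,0.0015,0,0,0,0]]}}

```text
time_s: 5.37
eef_pos: [0.6428, -0.1769, 0.1048]
tcp_rot: [0.648, 0.762, 0.001, 0.001]
ft_force: [-6.7, 1.8, 18.3]
width: 0.0006
```

Force is up to 18 N and the travel has fallen short. This is probably the stop, so I'll add one small confirming step.

>>> {"method": "servo_tool", "body": {"commands": [[0,0,0.0005,0,0,0,0],[0,0,0.0005,0,0,0,0],[0,0,0.0005,0,0,0,0]]}}

```text
time_s: 5.62
eef_pos: [0.643, -0.1768, 0.1047]
tcp_rot: [0.648, 0.762, 0.001, 0.001]
ft_force: [-6.8, 2.3, 21.0]
width: 0.0007
```

```bash
python3 - <<'E'
from h import *
s=arm.sense();print(s["eef_pos"],s["ft_force"])
im=np.hstack([arm.camera("scene")[110:302,140:396],arm.camera("top")[80:272,130:386]])
im=cv2.resize(im,(800,300));cv2.imwrite('pics/a2.png',im[...,::-1])
E
```

```text
[ 0.64299526 -0.17684902  0.1047158 ] [-6.75037041  2.34747377 20.97255003]
```

View pics/a2.png

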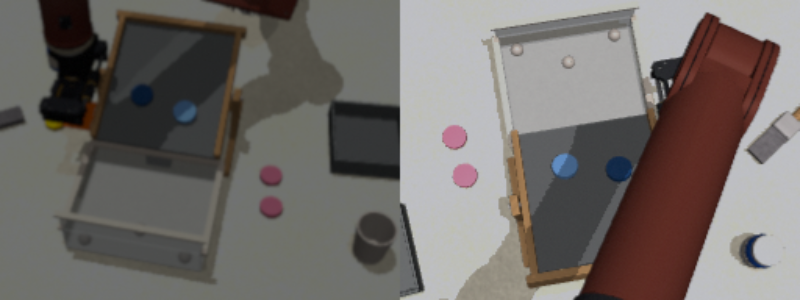

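All three balls are in the tote, both discs are on the deck, and the stop is firm (0.1 mm of travel for 0.5 mm commanded). I hold briefly, then ease up slowly.

>>> {"method": "servo_tool", "body": {"commands": [[0,0,0,0,0,0,0],[0,0,0,0,0,0,0],[0,0,0,0,0,0,0],[0,0,0,0,0,0,0],[0,0,0,0,0,0,0],[0,0,0,0,0,0,0],[0,0,-0.0007,0,0,0,0],[0,0,-0.0014,0,0,0,0],[0,0,-0.0021,0,0,0,0],[0,0,-0.0028,0,0,0,0],[0,0,-0.0035,0,0,0,0],[0,0,-0.0042,0,0,0,0],[0,0,-0.0049,0,0,0,0],[0,0,-0.0056,0,0,0,0],[0,0,-0.0063,0,0,0,0],[0,0,-0.007,0,0,0,0],[0,0,-0.0077,0,0,0,0],[0,0,-0.0084,0,0,0,0],[0,0,-0.0091,0,0,0,0],[0,0,-0.0098,0,0,0,0]]}}

```text
time_s: 7.38
eef_pos: [0.6445, -0.1766, 0.114]
tcp_rot: [0.647, 0.762, 0.001, 0.002]
ft_force: [2.3, 1.6, 11.4]
width: 0.0007
```

>>> {"method": "servo_tool", "body": {"commands": [[0,0,-0.0007,0,0,0,0],[0,0,-0.0014,0,0,0,0],[0,0,-0.0021,0,0,0,0],[0,0,-0.0028,0,0,0,0],[0,0,-0.0035,0,0,0,0],[0,0,-0.0042,0,0,0,0],[0,0,-0.0049,0,0,0,0],[0,0,-0.0056,0,0,0,0],[0,0,-0.0063,0,0,0,0],[0,0,-0.007,0,0,0,0],[0,0,-0.0077,0,0,0,0],[0,0,-0.0084,0,0,0,0],[0,0,-0.0091,0,0,0,0],[0,0,-0.0098,0,0,0,0],[0,0,-0.0105,0,0,0,0],[0,0,-0.0112,0,0,0,0],[0,0,-0.0119,0,0,0,0],[0,0,-0.0125,0,0,0,0],[0,0,-0.013,0,0,0,0],[0,0,-0.013,0,0,0,0]]}}

```text
time_s: 9.05
eef_pos: [0.6451, -0.1764, 0.1271]
tcp_rot: [0.647, 0.762, 0.002, 0.003]
ft_force: [4.5, 0.2, 7.5]
width: 0.0001
```

>>> {"method": "servo_tool", "body": {"commands": [[0,0,-0.0005,0,0,0,0],[0,0,-0.001,0,0,0,0],[0,0,-0.0015,0,0,0,0],[0,0,-0.002,0,0,0,0],[0,0,-0.0025,0,0,0,0],[0,0,-0.003,0,0,0,0],[0,0,-0.0035,0,0,0,0],[0,0,-0.004,0,0,0,0],[0,0,-0.0045,0,0,0,0],[0,0,-0.005,0,0,0,0],[0,0,-0.0055,0,0,0,0],[0,0,-0.006,0,0,0,0],[0,0,-0.0065,0,0,0,0]]}}

```text
time_s: 10.13
eef_pos: [0.6428, -0.1764, 0.1317]
tcp_rot: [0.647, 0.762, 0.0, 0.0]
ft_force: [2.2, -0.1, 2.7]
width: 0.0005
```

>>> {"method": "servo_tool", "body": {"commands": [[0,0,-0.0005,0,0,0,0],[0,0,-0.001,0,0,0,0],[0,0,-0.0015,0,0,0,0],[0,0,-0.002,0,0,0,0],[0,0,-0.004,0,0,0,0],[0,0,-0.03,0,0,0,0],[0,0,-0.07,0,0,0,0.087],[0.11,-0.055,-0.09,0,0,0,0.087],[0.11,-0.055,-0.09,0,0,0,0.087],[0.11,-0.055,-0.09,0,0,0,0.087],[0.11,-0.055,-0.09,0,0,0,0.087],[0.11,-0.055,-0.09,0,0,0,0.087],[0.11,-0.055,-0.09,0,0,0,0.087],[0.11,-0.055,-0.09,0,0,0,0.087]]}}

```text
time_s: 11.3
eef_pos: [0.5706, -0.0779, 0.2213]
tcp_rot: [0.648, 0.762, -0.0, 0.0]
ft_force: [-0.2, -0.1, -0.7]
width: 0.0453
```

```bash
python3 - <<'E'
from h import *
s=arm.sense();print(s["time_s"],s["eef_pos"],s["ft_force"],s["width"])
w=arm.camera_info("wrist");im=arm.camera("wrist")
for c,n,r in blobs(im,(95,110,40),(125,255,255),100): print(c,n,ray("wrist",c,.143,w).round(4))
cv2.imwrite('pics/a3.png',im[...,::-1])
E
```

```text
11.3 [ 0.57058073 -0.07794061  0.22129187] [-0.17860246 -0.07520978 -0.69115829] 0.04534287558934598
[252.9, 192.2] 1620 [ 0.5725 -0.0754  0.143 ]
```

View pics/a3.png

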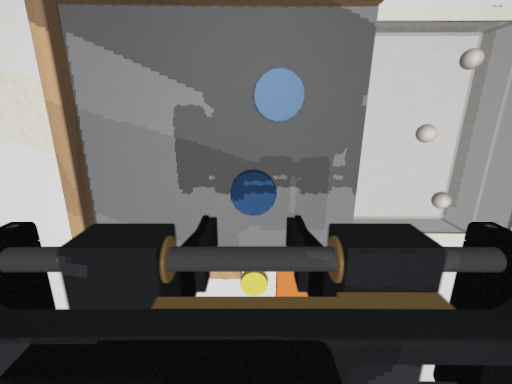

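The wrist view shows the dark disc at (253,192), which is (0.5725,-0.0754). The board is level and the balls are in the tote. Now I descend and grip.

>>> {"method": "servo_tool", "body": {"commands": [[0.002,0.002,0,0,0,0,0.087],[0.002,0.002,0,0,0,0,0.087],[0.002,0.002,0.02,0,0,0,0.087],[0.002,0.002,0.04,0,0,0,0.087],[0.002,0.002,0.06,0,0,0,0.087],[0.002,0.002,0.074,0,0,0,0.087],[0.002,0.002,0.08,0,0,0,0.087],[0.002,0.002,0.084,0,0,0,0.087],[0.002,0.002,0.086,0,0,0,0.087],[0.002,0.002,0.087,0,0,0,0.087],[0.002,0.002,0.087,0,0,0,0.087]]}}

```text
time_s: 12.27
eef_pos: [0.5725, -0.0745, 0.1349]
tcp_rot: [0.648, 0.762, 0.0, 0.0]
ft_force: [0.0, 0.2, 0.4]
width: 0.0868
```

>>> {"method": "servo_tool", "body": {"commands": [[0,0,0,0,0,0,0.06],[0,0,0,0,0,0,0.05],[0,0,0,0,0,0,0.035],[0,0,0,0,0,0,0.03],[0,0,0,0,0,0,0.03],[0,0,0,0,0,0,0.03],[0,0,0,0,0,0,0.03],[0,0,0,0,0,0,0.03]], "squeeze": 15}}

```text
time_s: 12.93
eef_pos: [0.572, -0.0744, 0.1344]
tcp_rot: [0.648, 0.762, -0.0, 0.0]
ft_force: [0.1, -0.3, -0.1]
width: 0.0434
```

Width 43 mm, so the dark disc is held. Next I lift it and carry it above the far half of the tray.

>>> {"method": "servo_tool", "body": {"commands": [[0,0,-0.015,0,0,0,0.03],[0,0,-0.045,0,0,0,0.03],[0,0,-0.075,0,0,0,0.03],[0.03,-0.004,-0.08,0,0,0,0.03],[0.07,-0.009,-0.08,0,0,0,0.03],[0.11,-0.015,-0.08,0,0,0,0.03],[0.15,-0.02,-0.08,0,0,0,0.03],[0.19,-0.026,-0.08,0,0,0,0.03],[0.23,-0.031,-0.08,0,0,0,0.03],[0.27,-0.036,-0.08,0,0,0,0.03],[0.31,-0.042,-0.07,0,0,0,0.03],[0.35,-0.047,-0.05,0,0,0,0.03],[0.39,-0.0525,-0.03,0,0,0,0.03],[0.43,-0.058,0,0,0,0,0.03],[0.46,-0.062,0.02,0,0,0,0.03],[0.4715,-0.0635,0.03,0,0,0,0.03],[0.4715,-0.0635,0.03,0,0,0,0.03],[0.4715,-0.0635,0.03,0,0,0,0.03]]}}

```text
time_s: 14.43
eef_pos: [0.4321, 0.3811, 0.1031]
tcp_rot: [0.647, 0.763, -0.001, 0.0]
ft_force: [0.9, 0.2, 0.5]
width: 0.0433
```

```bash
python3 - <<'E'
from h import *
s=arm.sense();print(s["time_s"],s["eef_pos"],s["ft_force"],s["width"],s["tcp_rot"])
w=arm.camera_info("wrist");im=arm.camera("wrist");t=arm.camera("top")
for c,n,r in blobs(t,(95,110,60),(125,255,255),60): print(c,n,ray("top",c,.143).round(4))
cv2.imwrite('pics/a4.png',np.hstack([im[:,56:456],cv2.resize(t[140:332,40:240],(400,384))])[...,::-1])
E
```

```text
14.4333 [0.43213204 0.38108038 0.10311317] [0.94032076 0.23990296 0.46927187] 0.043332241876472465 [ 6.46582961e-01  7.62842539e-01 -1.30867764e-03  1.49314414e-04]
[447.9, 112.7] 1370 [ 0.7683 -0.5505  0.143 ]
```

View pics/a4.png

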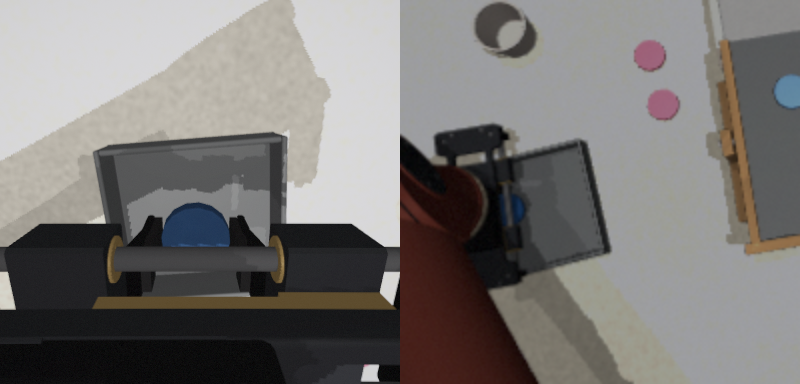

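The disc is centred across the tray in x. Before lowering, I check the tray edges numerically, using the far rim at wrist px (246,137) and the near rim at top px (~(138,235)).

```bash
python3 - <<'E'
from h import *
for p in((152,152),(246,142),(335,136)): print('far rim',ray("wrist",p,.045).round(3))
for p in((40+184/2,140+140/2),(40+207/2,140+250/2)): print('near',ray("top",p,.045).round(3))
E
```

```text
far rim [0.347 0.409 0.045]
far rim [0.423 0.429 0.045]
far rim [0.493 0.445 0.045]
near [0.528 0.296 0.045]
near [0.379 0.261 0.045]
```

There is 20 mm of clearance, so I lower and release.

>>> {"method": "servo_tool", "body": {"commands": [[0,0,0.03,0,0,0,0.03],[0,0,0.06,0,0,0,0.03],[0,0,0.075,0,0,0,0.03],[0,0,0.083,0,0,0,0.03],[0,0,0.088,0,0,0,0.03],[0,0,0.091,0,0,0,0.03],[0,0,0.0925,0,0,0,0.03],[0,0,0.0925,0,0,0,0.03],[0,0,0.0925,0,0,0,0.03]]}}

```text
time_s: 15.28
eef_pos: [0.4338, 0.3811, 0.0128]
tcp_rot: [0.648, 0.762, 0.001, 0.0]
ft_force: [0.6, 0.8, 0.1]
width: 0.0435
```

>>> {"method": "servo_tool", "body": {"commands": [[0,0,0.002,0,0,0,0.03],[0,0,0.0035,0,0,0,0.03],[0,0,0.0035,0,0,0,0.03],[0,0,0.0035,0,0,0,0.05],[0,0,0.0035,0,0,0,0.06],[0,0,0.0035,0,0,0,0.06],[0,0,0.0035,0,0,0,0.06],[0,0,0.0035,0,0,0,0.06]]}}

```text
time_s: 15.95
eef_pos: [0.4333, 0.3807, 0.0084]
tcp_rot: [0.647, 0.762, -0.0, 0.0]
ft_force: [-0.3, 0.3, 0.4]
width: 0.0589
```

>>> {"method": "servo_tool", "body": {"commands": [[0,0,-0.02,0,0,0,0.06],[0,0,-0.06,0,0,0,0.06],[0,0,-0.1,0,0,0,0.06],[-0.02,0.004,-0.135,0,0,0,0.06],[-0.05,0.011,-0.16,0,0,0,0.06],[-0.085,0.019,-0.18,0,0,0,0.06],[-0.125,0.028,-0.19,0,0,0,0.06],[-0.165,0.037,-0.19,0,0,0,0.06],[-0.205,0.046,-0.19,0,0,0,0.087],[-0.245,0.055,-0.19,0,0,0,0.087],[-0.285,0.064,-0.19,0,0,0,0.087],[-0.325,0.073,-0.19,0,0,0,0.087],[-0.36,0.081,-0.19,0,0,0,0.087],[-0.385,0.087,-0.19,0,0,0,0.087],[-0.385,0.087,-0.19,0,0,0,0.087],[-0.385,0.087,-0.19,0,0,0,0.087],[-0.385,0.087,-0.19,0,0,0,0.087]]}}

```text
time_s: 17.37
eef_pos: [0.581, 0.0156, 0.1981]
tcp_rot: [0.647, 0.762, -0.0, -0.0]
ft_force: [0.5, 1.5, 0.0]
width: 0.0867
```

```bash
python3 - <<'E'
from h import *
s=arm.sense();print(s["time_s"],s["eef_pos"],s["ft_force"],s["width"])
w=arm.camera_info("wrist");im=arm.camera("wrist");t=arm.camera("top")
for c,n,r in blobs(im,(95,90,60),(125,255,255),100): print(c,n,r[1],ray("wrist",c,.143,w).round(4))
for c,n,r in blobs(t,(95,110,30),(125,255,255),60): print(c,n,ray("top",c,.017).round(4))
E
```

```text
17.3667 [0.5810358  0.0156207  0.19814568] [0.46807533 1.47530751 0.03846594] 0.08667932548324395
[248.8, 186.9] 477 (44.0, 14.0) [0.5775 0.0291 0.143 ]
[248.8, 202.1] 387 (9.768712997436523, 49.114341735839844) [0.5796 0.0158 0.143 ]
[448.0, 112.7] 1364 [ 0.809  -0.6131  0.017 ]
[354.8, 241.4] 72 [ 0.4361 -0.3212  0.017 ]
[103.6, 245.6] 198 [0.4326 0.3771 0.017 ]
```

The dark disc lies in the tray at (0.433,0.377). The widest row of the light disc puts its centre at (0.580,0.016), right under the tool. I descend and grip.

>>> {"method": "servo_tool", "body": {"commands": [[0,0,0.02,0,0,0,0.087],[0,0,0.04,0,0,0,0.087],[0,0,0.052,0,0,0,0.087],[0,0,0.058,0,0,0,0.087],[0,0,0.062,0,0,0,0.087],[0,0,0.064,0,0,0,0.087],[0,0,0.064,0,0,0,0.087],[0,0,0.064,0,0,0,0.06],[0,0,0.064,0,0,0,0.05],[0,0,0.064,0,0,0,0.035],[0,0,0.064,0,0,0,0.03],[0,0,0.064,0,0,0,0.03],[0,0,0.064,0,0,0,0.03],[0,0,0.064,0,0,0,0.03],[0,0,0.064,0,0,0,0.03]]}}

```text
time_s: 18.72
eef_pos: [0.5813, 0.0148, 0.1344]
tcp_rot: [0.648, 0.762, -0.0, -0.0]
ft_force: [-0.2, 0.1, 0.5]
width: 0.0433
```

>>> {"method": "servo_tool", "body": {"commands": [[0,0,-0.015,0,0,0,0.03],[0,0,-0.045,0,0,0,0.03],[0,0,-0.075,0,0,0,0.03],[0.03,-0.008,-0.08,0,0,0,0.03],[0.07,-0.0185,-0.08,0,0,0,0.03],[0.11,-0.029,-0.08,0,0,0,0.03],[0.15,-0.04,-0.08,0,0,0,0.03],[0.185,-0.049,-0.08,0,0,0,0.03],[0.22,-0.0585,-0.07,0,0,0,0.03],[0.255,-0.068,-0.05,0,0,0,0.03],[0.285,-0.076,-0.03,0,0,0,0.03],[0.305,-0.081,0,0,0,0,0.03],[0.318,-0.0845,0.03,0,0,0,0.03],[0.318,-0.0845,0.06,0,0,0,0.03],[0.318,-0.0845,0.06,0,0,0,0.03],[0.318,-0.0845,0.06,0,0,0,0.03]]}}

```text
time_s: 20.05
eef_pos: [0.446, 0.3139, 0.0736]
tcp_rot: [0.648, 0.762, -0.002, 0.0]
ft_force: [-1.0, -0.4, 0.5]
width: 0.0434
```

Above the tray with the width unchanged. I lower it to the floor and release.

>>> {"method": "servo_tool", "body": {"commands": [[0,0,0.025,0,0,0,0.03],[0,0,0.045,0,0,0,0.03],[0,0,0.055,0,0,0,0.03],[0,0,0.06,0,0,0,0.03],[0,0,0.063,0,0,0,0.03],[0,0,0.065,0,0,0,0.03],[0,0,0.065,0,0,0,0.03],[0,0,0.065,0,0,0,0.05],[0,0,0.065,0,0,0,0.06],[0,0,0.065,0,0,0,0.06],[0,0,0.065,0,0,0,0.06],[0,0,0.065,0,0,0,0.06]]}}

```text
time_s: 21.05
eef_pos: [0.4466, 0.3151, 0.0095]
tcp_rot: [0.647, 0.762, 0.0, -0.0]
ft_force: [0.4, 1.1, 0.5]
width: 0.059
```

>>> {"method": "servo_tool", "body": {"commands": [[0,0,-0.02,0,0,0,0.06],[0,0,-0.06,0,0,0,0.06],[0,0,-0.1,0,0,0,0.06],[0,0,-0.14,0,0,0,0.06],[0.04,0,-0.18,0,0,0,0.06],[0.08,0,-0.2,0,0,0,0.06],[0.12,-0.01,-0.2,0,0,0,0.06],[0.16,-0.02,-0.2,0,0,0,0.06],[0.2,-0.03,-0.2,0,0,0,0.06],[0.24,-0.04,-0.2,0,0,0,0.06],[0.24,-0.04,-0.2,0,0,0,0.06],[0.24,-0.04,-0.2,0,0,0,0.06]]}}

```text
time_s: 22.05
eef_pos: [0.364, 0.5497, 0.2082]
tcp_rot: [0.645, 0.764, -0.001, -0.001]
ft_force: [-0.3, -0.5, 0.3]
width: 0.0598
```

```bash
python3 - <<'E'
from h import *
s=arm.sense();print(s["time_s"],s["eef_pos"],s["ft_force"],s["width"])
t=arm.camera("top")
for c,n,r in blobs(t,(95,110,30),(125,255,255),60): print(c,n,ray("top",c,.017).round(4))
cv2.imwrite('pics/a6.png',cv2.resize(t[80:290,50:420],(792,450),interpolation=cv2.INTER_CUBIC)[...,::-1])
E
```

```text
22.05 [0.36403371 0.54968597 0.20824989] [-0.34315009 -0.46200581  0.28199727] 0.0598464679407635
[447.9, 112.7] 1367 [ 0.809  -0.6128  0.017 ]
[354.8, 241.3] 74 [ 0.4364 -0.3212  0.017 ]
[124.2, 238.9] 63 [0.4503 0.3215 0.017 ]
[103.6, 245.6] 198 [0.4326 0.3771 0.017 ]
```

View pics/a6.png

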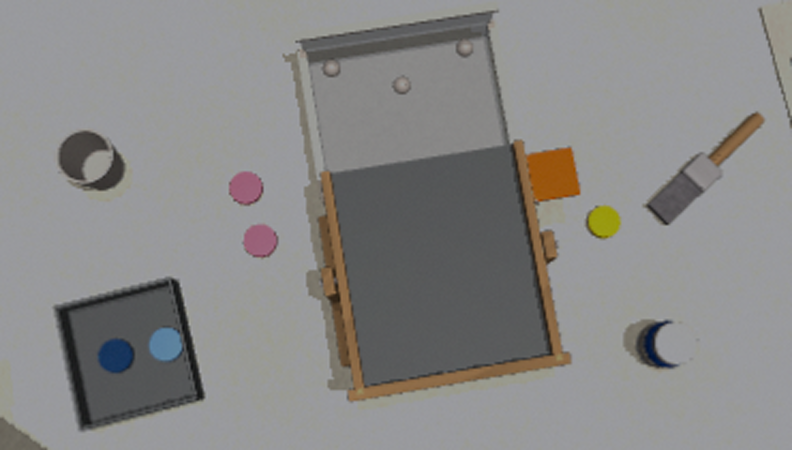

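The final picture shows both discs flat in the tray at (115,355) and (165,344), and all three balls in the tote. The board is level, and the jar, cup, brush and look-alikes have not moved.

```bash
python3 -c "from bench import arm; print(arm.hand_in())"
```

```text
the job is handed in; nothing more can be done
None
```

The job is done and handed in at about 22 s of the 69 s allowed.

- **Tipping:** I pressed the paddle slowly until it met the stop at about 26 mm of travel (roughly 0.31 rad). The force there was about 21 N, of which the spring accounts for about 11 N. I held it until a camera view showed all three balls in the tote and both discs still on the deck. I then eased the board back to level over about 4.5 s; at the last reading before lift-off it pushed back with under 3 N.
- **Discs:** The dark and light blue discs were each gripped at about 43 mm and set down in the grey tray.

**Last checks:** The final top view shows both discs flat in the tray, three balls in the tote and the board level and empty. The jar, cup, brush and look-alikes look where they were. The arm is clear and reads about zero force.

**Checks that disagreed:** My tray-centre estimates differed by about 4 mm between views, well inside the room in the tray. The wrist view of the light disc came out as two blobs, so I used its widest row, which matched the earlier scene-camera estimate.

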